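# Hold a stop collar on the flat of a polishing mandrel

## Task

From the wooden rack take the steel mandrel whose shank has a flat and stand it fully down in the jig's upright post; squeeze its shank and turn it until your fingers feel the flat square across them, with the flat facing the notched key guide. Then slip the collar over the shank, its set screw towards the guide, fully down onto the mandrel's flange, and push it sideways, away from the guide, so that the screw's tip bears on the flat. Finish while still gripping the collar and pushing like that, ready for someone to tighten the screw; leave the plain mandrel, the tin and the plaster model where they are.

Things in the scene. Friction and masses are not known exactly. Their poses are not given: they have to be found in the camera images.
- mandrel: loose steel mandrel, 0.1 kg, upright in either hole of the rack. Origin: end of its foot; z up its axis. Round foot 14 mm wide, z 0 to 55 mm, tapered end; flange 26 mm wide, z 55 to 61; shank 16 mm wide, z 61 to 101, bevelled top. The shank's full-length flat faces the body's -x, 5 mm from the axis: a grip across it (along x) measures 13 mm, a grip well off it nearly 16
- flat (a point): middle of the mandrel's flat, at (-5, 0, 81) mm in the mandrel's frame
- plain_mandrel: loose mandrel of the same sizes, but with a fully round shank (no flat), in the rack's other hole; to be left alone
- rack: fixed wooden block 60 x 150 x 40 mm, origin under its centre, two holes 16 mm wide at y = -45 and +45 mm, 35 mm deep: a mandrel's foot stands 5 mm above the bench there
- jig: fixed; origin under the post's axis. Base x -93 to 41, y -45 to 45, 10 mm thick. Round post 28 mm wide, top z 70; bore 15.6 wide, 60 deep, bevelled mouth. The mandrel's flange rests on the rim: then its foot's end is at z 15, flange top 76, shank top 116. Key guide: plate at x -80, 44 wide, 6 thick, 97 high, notch 10 wide in its top; -x points from post to guide
- post_mouth (a point): centre of the post's mouth, z = 70 mm in the jig's frame
- key_notch (a point): middle of the guide's notch, at (-80, 0, 86) mm in the jig's frame
- collar: loose dark steel collar, 20 mm high, 0.13 kg, lying flat on the bench. Origin: centre of its underside, z up. Outside diameter 44 mm with two parallel flats 36 mm apart (facing +y and -y) to grip it by; bore 19 mm with bevelled edges
- set_screw: 5 mm set screw fixed in the collar, on the collar's -x side, 10 mm above its underside (same frame as the collar); its tip stands 3 mm into the bore, 6.5 mm from the axis, so the collar passes the shank only with the screw over the flat (within about 20 degrees). With the collar centred the tip is 1.5 mm off the flat; the mandrel too has 0.8 mm play in the post, which a sideways push takes up
- screw_head (a point): outer face of the screw's 8 mm head, at (-25, 0, 10) mm in the collar's frame
- steel_tin: round steel tin, 70 mm diameter, 22 mm high, origin under its centre; bystander
- study_model: pale blue plaster tooth model, 84 x 75 x 39 mm, origin under its centre; bystander

How it is judged:
By the outcome, as a careful person would: the job done as asked, in the order asked, and still so for the second after the job is handed in, while the arm keeps its last pose, push and grip.
It also fails if it takes over 72 s, if anything falls off the work surface, if the arm or the gripper's body presses on something with over 40 N, if the wrist force passes 120 N, or if a joint passes its speed limit or range.

## Robot

A 6-joint arm with a two-finger parallel gripper is mounted at the origin on a cart in front of the work surface, level with it; the furniture and walls round the work are solid. World frame = base frame: x ahead of the robot, y to its left, z up, the work surface at z = 0. Lengths are in m, angles in rad, forces in N, time in s.
With the tool pointing down it reaches from about 0.275 to 0.875 m from the base axis. Payload 12.5 kg.
Tool frame: the origin (TCP) lies on the centre line of the jaws, within the pads' length; the fingertips stand r.finger_overhang ahead of it and the grasp point (between the pads) lies 3 mm ahead of it (r.finger_overhang is the distance from the TCP to the fingertips, in m); z points along the fingers, y is the line along which they close (so a half turn about z gives the same grasp; the last joint's range is limited). The gripper opens to 85 mm and grips with 20 to 120 N. Pads are 22 mm wide; open, the fingers measure 114 mm over their backs; the gripper's body (76 mm by 85 mm) begins 54 mm behind the grasp point. The pads swing forward as they close: fully open they stand 13 mm farther back than shut.
Start: joints at [-1.205, 0.351, 1.652, -0, 1.139, -0.085], TCP at [0.24, -0.495, 0.253] pointing down, gripper open.
Joint ranges: [-2.75, 2.75], [-0.79, 2.1], [0.01, 2.65], [-1.57, 4.71], [0.07, 3.14], [-2.87, 2.87]. Speed limits (rad/s): [2.22, 2.22, 2.79, 3.14, 3.14, 3.14].

## Interface

Orientations are given as a unit quaternion [x, y, z, w].
In Python, from cell import r, optics gives the robot as it stands. The module is installed in compiled form; this text tells all that it offers. Calls block until the motion is done:
- r.move_to(position, orientation): joint-space move of the TCP to a pose.
- r.move_linear(position, rot=None, vel=0.15): straight line of the TCP; rot=None keeps the orientation; vel is the mean speed in m/s.
- r.set_joints(angles): joint-space move.
- r.set_gripper(opening, squeeze=None): opening from 0.0 (shut) to 1.0 (fully open); squeeze is the grip in N (None keeps the last); returns when the fingers have stopped.
- r.sleep(seconds).
- r.inverse_kinematics(position, orientation): joint angles nearest the present ones, or None.
- optics.get_image(name): name is "scene" or "top"; returns a dict with "pixels" (400x640x3 uint8, red, green, blue), "depth" (400x640 float32, m along the optical axis (not along the pixel's ray), 0 where there is no reading), "fx", "fy", "cx", "cy" (pixels), "camera_from_world" (4x4, takes a point from world to camera coordinates). Camera axes: x right, y down, z forward; pixel columns grow to the right and rows downward; lengths in m; the calibration is good to about 2 mm. A picture is of the moment at which its call begins.
A pose or a line that the arm cannot do raises r.PlanningError and nothing moves.
- r.hand_in(): hands the job in; it is judged then, once.
Readings, each from a call of its own:
- r.current_t(): time.
- r.current_q(): joint angles.
- r.current_qvel(): joint speeds.
- r.current_effort(): joint torques, N m.
- r.current_tool_pos(): TCP position.
- r.current_ee_rot(): TCP orientation.
- r.current_contact_force(): force on the tool from outside, world axes, zero at the start.
- r.current_torque(): the same for the moment, N m.
- r.current_opening(): opening from 0.0 (shut) to 1.0 (fully open).
- r.current_finger_force(): force on a finger pad.
Only numpy, scipy, OpenCV 4.12 (cv2) and the standard library are available. Lean on these libraries where they do the work, as an engineer would, in place of code of your own. Each camera call takes 0.05 s, during which the arm holds its last target. There are 200 camera calls.

## Working session

There is one attempt and no reset: what is moved stays moved. The work goes in short steps, each a Python script; the robot and the scene stay as the last script left them, time stands still between calls to the robot, and variables do not carry over. Pictures are saved under pics/ and viewed, at most 10 in all, crops included, and the job is handed in when it is done.

```bash
mkdir -p pics; cat > h.py <<'E'
import numpy as np, cv2
from cell import r, optics
def snap(n,f=None):
    im=optics.get_image(n)
    if f: cv2.imwrite('pics/'+f,im['pixels'][:,:,::-1])
    np.savez('last_%s.npz'%n,**im)
    return im
def cloud(im):
    v,u=np.mgrid[0:400,0:640]; d=im['depth']
    p=np.stack([(u-im['cx'])/im['fx']*d,(v-im['cy'])/im['fy']*d,d,np.ones_like(d)],-1)
    w=p@np.linalg.inv(im['camera_from_world']).T
    w=w[...,:3]; w[d==0]=np.nan
    return w
def ray(im,u,v,z):
    T=np.linalg.inv(im['camera_from_world']); d=T[:3,:3]@np.array([(u-im['cx'])/im['fx'],(v-im['cy'])/im['fy'],1]); o=T[:3,3]
    return o+d*(z-o[2])/d[2]
def proj(im,p):
    c=im['camera_from_world']@np.append(p,1); return im['fx']*c[0]/c[2]+im['cx'],im['fy']*c[1]/c[2]+im['cy']
E
python3 - <<'E'
from h import *
for n in('scene','top'):
    im=snap(n,n+'.png'); T=np.linalg.inv(im['camera_from_world']); print(n,im['fx'],T[:3,3],T[:3,2],ray(im,0,0,0),ray(im,639,399,0))
print(r.finger_overhang,r.current_t(),r.current_ee_rot(),r.current_opening())
E
```

```text
scene 445.39995123979287 [0.01995868 0.45027214 0.91046827] [ 0.49539584 -0.43705921 -0.75070781] [2.44009327 0.19304812 0.        ] [-0.18845467 -0.17506198  0.        ]
top 490.9352245858627 [ 0.2735494  -0.04746013  1.43665697] [ 0.20888181 -0.00129192 -0.97794004] [1.25234772 1.00111992 0.        ] [-0.00296353 -0.90693595  0.        ]
0.022 0.1 [ 9.74709492e-01  2.23475138e-01 -6.98460889e-05 -5.13201729e-04] 0.998255655979806
```

View pics/scene.png

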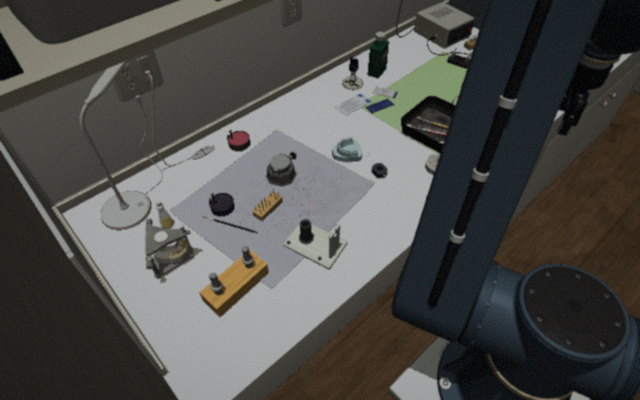

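View pics/top.png

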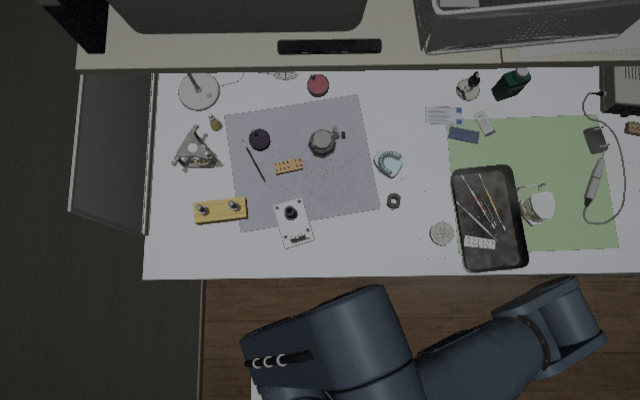

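The pictures show the rack at top-view (220,210) with mandrels at (203,209) and (235,206), and the jig post at (291,212) with its guide at (298,239). The collar is at (393,201), the tin at (442,233) and the model at (388,162). Next I'll zoom in.

```bash
python3 - <<'E'
from h import *
s=dict(np.load('last_scene.npz'));t=dict(np.load('last_top.npz'))
def c(im,u,v,w,h): return cv2.convertScaleAbs(cv2.resize(im['pixels'][v:v+h,u:u+w,::-1],(400,300),interpolation=cv2.INTER_CUBIC),alpha=1.5)
cv2.imwrite('pics/crop1.png',np.vstack([np.hstack([c(s,195,235,80,60),c(t,185,185,80,60)]),np.hstack([c(t,260,195,80,60),c(t,373,186,40,30)])]))
W=cloud(t)
def st(name,u0,v0,u1,v1,z0,z1):
    P=W[v0:v1,u0:u1].reshape(-1,3);P=P[(P[:,2]>z0)&(P[:,2]<z1)]
    if len(P): print(name,len(P),P.mean(0).round(4),P.min(0).round(4),P.max(0).round(4))
    return P
P=st('mandA',190,195,219,222,.075,.13);P=st('mandB',222,195,250,222,.075,.13)
P=st('rack',185,190,255,230,.03,.05);print(cv2.minAreaRect((P[:,:2]*1000).astype(np.float32)))
P=st('post',275,195,315,225,.055,.09)
P=st('guide',275,225,325,255,.08,.12);print(cv2.minAreaRect((P[:,:2]*1000).astype(np.float32)))
P=st('base',265,190,325,255,.005,.02);print(cv2.minAreaRect((P[:,:2]*1000).astype(np.float32)))
P=st('collar',375,185,410,215,.012,.04)
P=st('tin',425,215,460,250,.012,.04)
P=st('model',370,145,410,180,.01,.06)
E
```

```text
mandA 39 [0.5318 0.295  0.1   ] [0.5245 0.2893 0.0756] [0.541  0.3028 0.1118]
mandB 43 [0.5401 0.2069 0.1002] [0.5342 0.1998 0.0784] [0.5505 0.2162 0.1127]
rack 956 [0.5355 0.2512 0.0411] [0.4997 0.1752 0.0305] [0.5752 0.3306 0.0488]
((537.607177734375, 253.31690979003906), (62.880226135253906, 151.7467498779297), 5.587583065032959)
post 68 [0.5253 0.0494 0.069 ] [0.5127 0.0357 0.0556] [0.5414 0.0632 0.0763]
guide 38 [0.4488 0.0268 0.0939] [0.4417 0.0063 0.0806] [0.4564 0.0479 0.1047]
((449.5892028808594, 26.874879837036133), (6.167840003967285, 43.21383285522461), 15.879843711853027)
base 1577 [0.5056 0.0404 0.0103] [ 0.4066 -0.0506  0.005 ] [0.5998 0.1252 0.0196]
((503.06719970703125, 38.397247314453125), (175.18411254882812, 191.0435333251953), 89.15432739257812)
collar 137 [ 0.5609 -0.254   0.0206] [ 0.537  -0.2748  0.0141] [ 0.5826 -0.2347  0.0292]
tin 485 [ 0.4629 -0.3923  0.0218] [ 0.4283 -0.4419  0.0123] [ 0.5049 -0.3561  0.0388]
model 558 [ 0.6756 -0.2436  0.0246] [ 0.6319 -0.2866  0.0101] [ 0.7304 -0.1949  0.0443]
```

View pics/crop1.png

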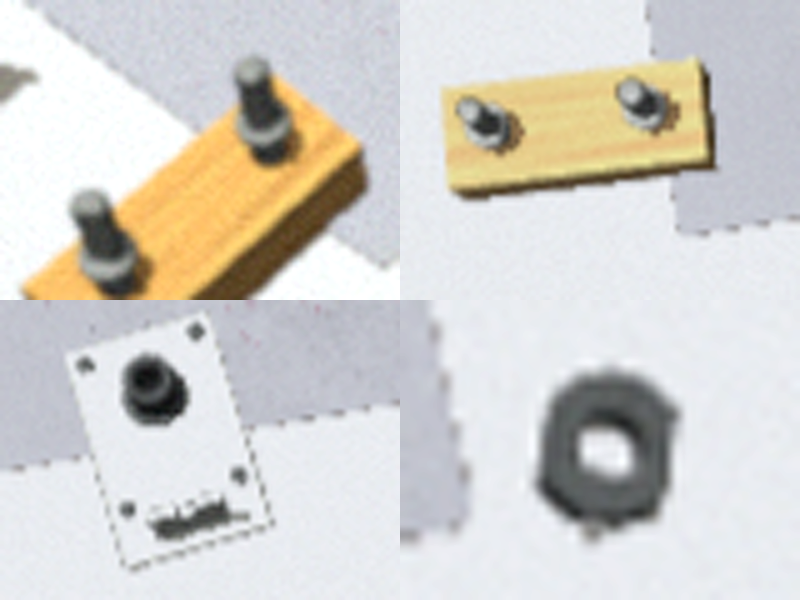

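The crop confirms two upright mandrels. The jig's guide is at its lower end, yaw about 16°. The collar's screw nub is at the bottom, slightly left of centre, so its yaw is about -10°. The flat can't be seen at this resolution, so I'll feel for it.

```bash
cat >> h.py <<'E'
from scipy.spatial.transform import Rotation as Rn
def Q(adeg):
    a=np.radians(adeg); y=np.array([np.cos(a),np.sin(a),0]); z=np.array([0,0,-1.]); 
    return Rn.from_matrix(np.stack([np.cross(y,z),y,z],1)).as_quat()
def say(*k): print(*k,'t%.2f'%r.current_t(),'op%.4f'%r.current_opening(),'F',np.round(r.current_contact_force(),1),'p',np.round(r.current_tool_pos(),4),'j6 %.2f'%r.current_q()[5])
JX=np.array([.962,.274,0]); POST=np.array([.5267,.0492,0]); A=np.array([.5332,.2981,0]); B=np.array([.5420,.2085,0])
E
python3 - <<'E'
from h import *
p=B+[0,0,.2]
for a in (0,45,90,135,180,-45,-90,-135):
    q=r.inverse_kinematics(p,Q(a)); print(a,None if q is None else np.round(q,2))
r.move_to(p,Q(0)); say('above')
r.set_gripper(.4,20); r.move_linear(B+[0,0,.096],vel=.2); say('down')
r.set_gripper(0,20); say('g0',r.current_finger_force())
E
```

```text
0 [ 0.29  0.46  1.62 -0.    1.05  0.29]
45 [ 0.29  0.46  1.62 -0.    1.05 -0.5 ]
90 [ 0.29  0.46  1.62 -0.    1.05 -1.28]
135 [ 0.29  0.46  1.62 -0.    1.05 -2.07]
180 [ 0.29  0.46  1.62 -0.    1.05 -2.85]
-45 [ 0.29  0.46  1.62 -0.    1.05  1.07]
-90 [ 0.29  0.46  1.62 -0.    1.05  1.86]
-135 [ 0.29  0.46  1.62 -0.    1.05  2.64]
above t2.81 op1.0020 F [ 0.1 -0.1 -0.9] p [0.5423 0.2078 0.2001] j6 0.29
down t4.03 op0.4017 F [-0.1 -0.7  1.7] p [0.5426 0.2087 0.0969] j6 0.29
g0 19.387717736244667 t4.32 op0.1816 F [-2.4  0.   6.8] p [0.5424 0.2088 0.0975] j6 0.29
```

```bash
python3 - <<'E'
from h import *
for a in (-45,-90,45):
    r.set_gripper(.3); r.move_to(B+[0,0,.096],Q(a)); r.set_gripper(0,20); say(a)
E
```

```text
-45 t5.59 op0.1794 F [0.2 0.4 0.3] p [0.5421 0.2085 0.0961] j6 1.07
-90 t6.87 op0.1779 F [-0.2 -1.7  1.1] p [0.542  0.2083 0.096 ] j6 1.86
45 t9.39 op0.1794 F [-2.1 -2.4  3.1] p [0.5417 0.2082 0.096 ] j6 -0.50
```

B is round, since every angle gives about 0.18, so the flat mandrel must be A.

```bash
python3 - <<'E'
from h import *
r.set_gripper(.35); r.move_linear(B+[0,0,.14],vel=.25)
r.move_to(A+[0,0,.14],Q(45)); r.move_linear(A+[0,0,.096],vel=.2); r.set_gripper(0,20); say(45)
for a in (0,-45,-90):
    r.set_gripper(.3); r.move_to(A+[0,0,.096],Q(a)); r.set_gripper(0,20); say(a,np.round(r.current_torque(),2))
E
```

```text
45 t11.08 op0.1792 F [-2.7 -3.3  5.6] p [0.5334 0.2978 0.0971] j6 -0.35
0 [ 0.04  0.62 -0.01] t12.36 op0.1731 F [-3.2  0.1  2.7] p [0.5329 0.2981 0.096 ] j6 0.43
-45 [-0.11 -0.11  0.03] t13.65 op0.1549 F [-0.4 -0.5 -0.3] p [0.5333 0.2981 0.0961] j6 1.22
-90 [-0.6  -0.02 -0.01] t14.94 op0.1714 F [-0.2 -2.1  0.8] p [0.5332 0.2978 0.096 ] j6 2.00
```

```bash
python3 - <<'E'
from h import *
for a in (-55,-35):
    r.set_gripper(.22); r.move_to(A+[0,0,.096],Q(a)); r.set_gripper(0,20); say(a,np.round(r.current_torque(),2))
E
```

```text
-55 [-0.32 -0.27 -0.02] t16.01 op0.1448 F [ 1.  -0.4  0.3] p [0.5333 0.298  0.096 ] j6 1.39
-35 [0.17 0.25 0.01] t16.88 op0.1650 F [-1.4  1.   1.7] p [0.5331 0.2982 0.0961] j6 1.05
```

```bash
cat >> h.py <<'E'
def probe(c,d,lim=8,step=.0007,n=6):
    """push both ways along d from c; returns offsets at which force crosses lim"""
    out=[]
    for s in (1,-1):
        L=[]
        for k in range(1,n+1):
            r.move_linear(c+s*k*step*d,vel=.03); L.append((round(float((r.current_tool_pos()-c)@d)*1e3,2),round(float(r.current_contact_force()@d),1)))
            if abs(L[-1][1])>lim: break
        print(s,L); r.move_linear(c,vel=.03)
E
python3 - <<'E'
from h import *
c=A+[0,0,.096]; d=np.array([np.cos(np.radians(-55)),np.sin(np.radians(-55)),0])
r.set_gripper(.22); r.move_to(c,Q(-55)); r.set_gripper(0,60); say('grip'); 
probe(c,d); say('p')
r.move_to(c,Q(35));r.move_to(c,Q(125)); say('flip')
probe(c,d); say('p')
E
```

```text
grip t17.75 op0.1364 F [ 0.3 -2.4  1.1] p [0.5334 0.2979 0.0961] j6 1.39
1 [(0.59, 0.4), (1.18, -3.3), (1.98, -3.5), (2.63, -5.2), (2.9, -7.9), (3.12, -10.8)]
-1 [(-0.02, 5.3), (-0.34, 8.7)]
p t20.29 op0.1349 F [ 2.7 -3.5  4.6] p [0.5334 0.298  0.0961] j6 1.39
flip t23.09 op0.1387 F [-8.1 -5.9 13.3] p [0.5311 0.2975 0.0957] j6 -1.75
1 [(-0.47, -4.2), (-0.25, -6.0), (-0.0, -9.1)]
-1 [(-1.12, 1.9), (-1.44, 4.3), (-1.8, 5.0), (-2.15, 8.7)]
p t25.34 op0.1357 F [-7.7 -4.7 12.2] p [0.5312 0.2977 0.0958] j6 -1.75
```

Probing shows the flat's normal was at 125° and is now at -55° after the flip. Rotating to α=16 makes it face the guide, so I'll carry the mandrel to the post.

```bash
python3 - <<'E'
from h import *
r.set_gripper(0,80)
p=r.current_tool_pos(); r.move_linear([p[0],p[1],.215],vel=.2)
t=POST+.0015*JX
r.move_to(t+[0,0,.21],Q(15.9)); say('over')
r.move_linear(t+[0,0,.170],vel=.15); snap('scene','post1.png'); snap('top')
for z in (.158,.150,.142,.134):
    r.move_linear(t+[0,0,z],vel=.06); say(z)
    if abs(r.current_contact_force()[2])>15: break
im=dict(np.load('last_scene.npz')); cv2.imwrite('pics/c2.png',cv2.resize(im['pixels'][170:290,240:400,::-1],(800,600),interpolation=cv2.INTER_CUBIC))
E
```

```text
over t27.62 op0.1328 F [ 1.3 -0.2 -0.6] p [0.5281 0.05   0.2096] j6 -0.27
0.158 t28.49 op0.1276 F [-1.1 -0.  -0. ] p [0.5279 0.0496 0.1577] j6 -0.27
0.15 t28.77 op0.1292 F [-3.1 -0.5 -3.4] p [0.5274 0.0495 0.1494] j6 -0.27
0.142 t29.06 op0.1321 F [-4.5 -1.7 -3.6] p [0.5274 0.0495 0.1415] j6 -0.27
0.134 t29.34 op0.1291 F [-6.1 -1.8 -4.5] p [0.5273 0.0496 0.1335] j6 -0.27
```

View pics/c2.png

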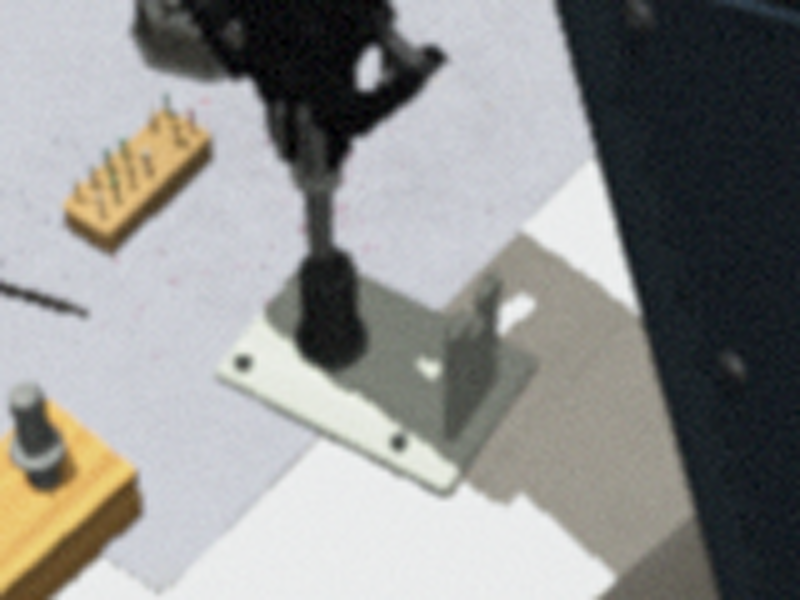

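The foot hangs upright over the post mouth at about (325,265) in the crop, and the force readings say it has now entered the bore. I'll continue down, release and re-feel the flat.

```bash
python3 - <<'E'
from h import *
t=POST+.0008*JX
for z in (.122,.113,.109,.107,.1055,.104,.1025):
    r.move_linear(t+[0,0,z],vel=.06); say(z)
    if r.current_contact_force()[2]>15: break
c=r.current_tool_pos(); c[2]=.107
probe(c,JX,lim=8,n=4); probe(c,np.array([-JX[1],JX[0],0]),lim=8,n=4)
r.set_gripper(.3); say('open')
W=[]
for a in (5.9,25.9,15.9):
    r.move_to(c,Q(a)); r.set_gripper(0,20); say(a,np.round(r.current_torque(),2))
    if a!=15.9: r.set_gripper(.22)
E
```

```text
0.122 t29.69 op0.1287 F [-5.5 -0.2 -5.5] p [0.527  0.0495 0.1218] j6 -0.27
0.113 t29.99 op0.1339 F [-6.4  0.5 -4.4] p [0.5269 0.0496 0.1128] j6 -0.27
0.109 t30.24 op0.1333 F [-6.6  0.4 -4.3] p [0.5269 0.0496 0.109 ] j6 -0.27
0.107 t30.49 op0.1295 F [-7.8  0.3  0.4] p [0.5269 0.0496 0.1073] j6 -0.27
0.1055 t30.74 op0.1337 F [-9.8  0.1  6.3] p [0.5269 0.0497 0.1062] j6 -0.27
0.104 t30.99 op0.1323 F [-16.4  -0.1  24.2] p [0.527  0.0497 0.106 ] j6 -0.27
1 [(0.02, -11.3)]
-1 [(-0.37, -6.2), (-0.68, -0.3), (-1.79, 0.6), (-2.28, 2.3)]
1 [(0.56, -2.2), (0.97, -5.0), (1.3, -8.7)]
-1 [(-0.11, 4.0), (-0.4, 6.3), (-0.71, 10.0)]
open t35.03 op0.3051 F [0.5 0.5 1. ] p [0.5278 0.0496 0.1074] j6 -0.27
5.9 [-0.    0.46  0.06] t35.58 op0.1500 F [-3.  -0.4  4.4] p [0.5269 0.0497 0.1071] j6 -0.10
25.9 [-0.42  0.67 -0.01] t36.45 op0.1579 F [-3.3 -1.9  1.3] p [0.5267 0.0495 0.107 ] j6 -0.44
15.9 [-0.25  0.51  0.04] t37.19 op0.1418 F [-2.6 -1.4  1.6] p [0.5268 0.0496 0.107 ] j6 -0.27
```

```bash
python3 - <<'E'
from h import *
t=dict(np.load('last_top.npz'))
C=[ray(t,260+u/5,195+(v-300)/5,.01)[:2] for u,v in((65,352),(205,312),(272,520),(130,570))]
for a,b in((3,0),(2,1)): e=C[a]-C[b]; print('jig long',np.degrees(np.arctan2(*(C[b]-C[a])[::-1])))
for a,b in((1,0),(2,3)): e=C[b]-C[a]; print('jig short',np.degrees(np.arctan2(-e[0],e[1])))
g=cv2.cvtColor(t['pixels'],cv2.COLOR_RGB2GRAY); roi=g[188:216,378:410]; print('med',np.median(roi))
m=np.zeros_like(g); m[188:216,378:410]=(roi<110); n,l,s,c=cv2.connectedComponentsWithStats(m); k=1+np.argmax(s[1:,4]); 
vs,us=np.where(l==k); P=np.array([ray(t,u,v,.014)[:2] for u,v in zip(us,vs)])*1e3
cnt,_=cv2.findContours((l==k).astype(np.uint8),cv2.RETR_CCOMP,cv2.CHAIN_APPROX_NONE)
w,V=np.linalg.eigh(np.cov(P.T)); print(len(P),P.min(0),P.max(0),P.mean(0),w,V[:,1],np.degrees(np.arctan(V[1,1]/V[0,1])))
print(cv2.minAreaRect(P.astype(np.float32)))
h=(l!=k)&(g>130); n,l2,s2,c2=cv2.connectedComponentsWithStats(h.astype(np.uint8),connectivity=4)
for i in range(n):
    if 380<c2[i][0]<405 and 190<c2[i][1]<212: print('hole',s2[i,4],c2[i],ray(t,*c2[i],.01))
E
```

```text
jig long 16.613807009969463
jig long 17.15818535072997
jig short 15.459807922377845
jig short 18.639465533887453
med 170.0
152 [ 534.89026932 -275.26256032] [ 583.07347484 -235.78102678] [ 559.54559812 -254.6640019 ] [113.22758673 174.711331  ] [-0.9633274   0.26832874] -15.564841594422525
((558.9240112304688, -254.21444702148438), (37.061466217041016, 48.79572677612305), 79.39054107666016)
hole 18 [393.  200.5] [ 0.56119    -0.25465809  0.01      ]
```

```bash
cat >> h.py <<'E'
YJ=16.8; JX=np.array([np.cos(np.radians(YJ)),np.sin(np.radians(YJ)),0]); JY=np.array([-JX[1],JX[0],0]); AX=np.array([.5251,.0493,0]); CO=np.array([.561,-.2546,0])
E
python3 - <<'E'
from h import *
c=r.current_tool_pos()
r.set_gripper(0,70); say('sq',np.round(r.current_torque(),2)); r.move_to(c,Q(YJ)); r.set_gripper(0,40); say('turned',np.round(r.current_torque(),2))
r.set_gripper(.35); say('rel'); r.move_linear(r.current_tool_pos()+[0,0,.055],vel=.25)
r.move_to(CO+[0,0,.10],Q(78)); r.set_gripper(.75); snap('top','pre.png'); 
r.move_linear(CO+[0,0,.026],vel=.15); say('down')
r.set_gripper(0,40); say('grip')
E
```

```text
sq [-0.28  0.75 -0.03] t37.41 op0.1372 F [-4.6 -1.5  4.8] p [0.5268 0.0496 0.1071] j6 -0.27
turned [-0.35  0.63  0.06] t37.88 op0.1334 F [-3.5 -1.3  5.9] p [0.5268 0.0496 0.1071] j6 -0.29
rel t38.19 op0.3479 F [ 1.  -0.5 -0. ] p [0.527  0.0497 0.1069] j6 -0.29
down t41.08 op0.7489 F [ 0.2  0.3 -0.3] p [ 0.5614 -0.2548  0.0266] j6 -1.86
grip t41.44 op0.4075 F [-1.3 -0.5  6.3] p [ 0.5616 -0.255   0.0273] j6 -1.86
```

```bash
python3 - <<'E'
from h import *
r.move_linear(r.current_tool_pos()+[0,0,.10],vel=.2); say('lift')
r.move_to(AX+[0,0,.170],Q(YJ+90)); say('over')
s=snap('scene'); tt=snap('top')
c=lambda im,p:cv2.resize(im['pixels'][int(p[1])-30:int(p[1])+30,int(p[0])-40:int(p[0])+40,::-1],(400,300),interpolation=cv2.INTER_CUBIC)
q=AX+[0,0,.12]
cv2.imwrite('pics/c3.png',cv2.convertScaleAbs(np.hstack([c(s,proj(s,q)),c(tt,proj(tt,q))]),alpha=1.6))
for z in (.150,.144,.141,.138,.135,.132):
    r.move_linear(AX+[0,0,z],vel=.06); say(z,np.round(r.current_torque(),2))
    if r.current_contact_force()[2]>12: break
E
```

```text
lift t42.10 op0.4136 F [ 0.1  0.4 -1.3] p [ 0.561  -0.2547  0.1264] j6 -1.86
over t43.28 op0.4103 F [-0.5  0.4 -1.3] p [0.5254 0.0485 0.1696] j6 -1.86
0.15 [-0.01 -0.05 -0.02] t43.87 op0.4109 F [-0.3  0.  -1.5] p [0.525  0.0493 0.1496] j6 -1.86
0.144 [-0.01 -0.01  0.  ] t44.12 op0.4075 F [ 1.1  1.7 -2.5] p [0.525  0.0493 0.1437] j6 -1.86
0.141 [-0.01  0.   -0.06] t44.37 op0.4115 F [-0.2  0.7 -2.1] p [0.525  0.0493 0.1409] j6 -1.86
0.138 [-0.01 -0.08 -0.01] t44.62 op0.4091 F [ 1.4 -0.4 -2.1] p [0.5251 0.0493 0.1379] j6 -1.86
0.135 [ 0.03 -0.05 -0.03] t44.87 op0.4101 F [-0.6 -1.3 -1.1] p [0.525  0.0493 0.1348] j6 -1.86
0.132 [-0.01 -0.02 -0.02] t45.12 op0.4096 F [ 0.5  0.  -2.7] p [0.525  0.0493 0.1318] j6 -1.86
```

View pics/c3.png

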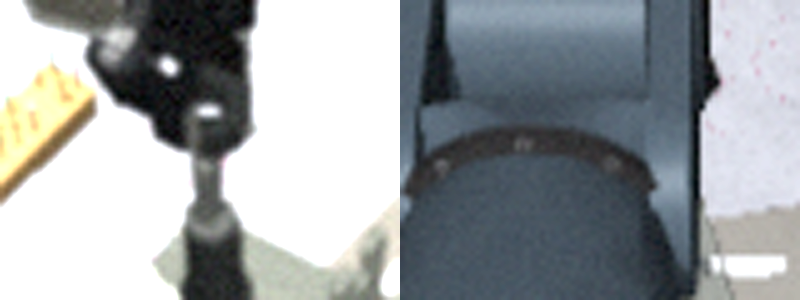

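In the scene crop the mandrel sits with its flange on the post at (215,220), and the collar is over its shank at (210,120). The descent has been free so far, so I'll continue.

```bash
python3 - <<'E'
from h import *
for z in (.129,.126,.122,.117,.112,.107,.1045,.1035,.1025,.1015,.1005):
    r.move_linear(AX+[0,0,z],vel=.06); say(z,np.round(r.current_torque(),2))
    if r.current_contact_force()[2]>12: break
E
```

```text
0.129 [ 0.01 -0.01 -0.05] t45.37 op0.4098 F [ 0.1 -0.9 -1.2] p [0.525  0.0493 0.1288] j6 -1.86
0.126 [ 0.01  0.   -0.02] t45.62 op0.4083 F [ 0.1  0.8 -1.3] p [0.525  0.0493 0.1258] j6 -1.86
0.122 [ 0.02 -0.03  0.01] t45.87 op0.4081 F [-0.3 -0.1 -0.6] p [0.5249 0.0493 0.1217] j6 -1.86
0.117 [ 0.03 -0.02  0.01] t46.12 op0.4083 F [ 0.7  0.3 -2. ] p [0.5249 0.0493 0.1167] j6 -1.86
0.112 [-0.03 -0.02 -0.02] t46.37 op0.4086 F [ 0.   0.3 -1.3] p [0.5249 0.0493 0.1117] j6 -1.86
0.107 [ 0.03 -0.02  0.03] t46.62 op0.4112 F [ 0.9 -0.1 -1.8] p [0.5249 0.0493 0.1067] j6 -1.86
0.1045 [-0.01 -0.03  0.03] t46.87 op0.4093 F [-0.2 -0.1 -1.6] p [0.525  0.0493 0.1044] j6 -1.86
0.1035 [ 0.03 -0.03 -0.05] t47.12 op0.4078 F [ 0.3  0.2 -2.2] p [0.5251 0.0493 0.1035] j6 -1.86
0.1025 [-0.01  0.56  0.01] t47.37 op0.4111 F [-4.1  0.2  8.3] p [0.5252 0.0493 0.1032] j6 -1.86
0.1015 [-0.11  1.27 -0.05] t47.62 op0.4089 F [-7.6  0.2 19.5] p [0.5253 0.0493 0.103 ] j6 -1.86
```

```bash
python3 - <<'E'
from h import *
r.set_gripper(0,80)
z=.1023; r.move_linear(AX+[0,0,z],vel=.03); say('ease')
for k in range(1,13):
    r.move_linear(AX+k*.0007*JX+[0,0,z],vel=.04); f=r.current_contact_force(); print(k,'along %.1f'%(f@JX),'perp %.1f'%(f@JY),'pos %.2f'%((r.current_tool_pos()-AX)@JX*1e3),round(float(r.current_torque()[2]),2)); say()
    if f@JX<-15: break
E
```

```text
ease t48.08 op0.3940 F [-5.3 -0.7 11.9] p [0.5253 0.0493 0.1034] j6 -1.86
1 along -7.6 perp 0.1 pos 0.31 -0.02
t48.33 op0.3980 F [-7.3 -2.1 15.6] p [0.5254 0.0493 0.1033] j6 -1.86
2 along -11.5 perp -1.2 pos 0.46 -0.03
t48.58 op0.4004 F [-10.7  -4.5  18.5] p [0.5256 0.0494 0.1033] j6 -1.86
3 along -15.7 perp -1.4 pos 0.59 0.02
t48.83 op0.3971 F [-14.7  -5.9  21.4] p [0.5257 0.0495 0.1033] j6 -1.86
```

```bash
python3 - <<'E'
from h import *
z=.1032
for k in range(2,14):
    r.move_linear(AX+k*.0007*JX+[0,0,z],vel=.04); f=r.current_contact_force(); print(k,'z%.4f'%z,'along %.1f perp %.1f Fz %.1f'%(f@JX,f@JY,f[2]),'pos %.2f'%((r.current_tool_pos()-AX)@JX*1e3),'h %.2f'%(r.current_tool_pos()[2]*1e3),np.round(r.current_torque(),2))
    if f@JX<-22: break
    z+= .0003 if f[2]>9 else 0
say()
E
```

```text
2 z0.1032 along -3.3 perp -0.2 Fz 6.0 pos 1.46 h 103.48 [-0.19  0.55  0.03]
3 z0.1032 along -5.9 perp -0.5 Fz 7.8 pos 1.70 h 103.41 [-0.47  1.01 -0.02]
4 z0.1032 along -7.1 perp -0.7 Fz 8.7 pos 2.26 h 103.40 [-0.47  1.17 -0.05]
5 z0.1032 along -9.0 perp 0.2 Fz 9.5 pos 2.69 h 103.35 [-0.59  1.39  0.02]
6 z0.1035 along -7.7 perp -1.5 Fz 7.0 pos 3.36 h 103.45 [-0.55  1.26 -0.03]
7 z0.1035 along -10.3 perp -1.4 Fz 10.0 pos 3.50 h 103.42 [-0.81  1.79 -0.01]
8 z0.1038 along -12.3 perp -2.0 Fz 10.4 pos 3.77 h 103.50 [-0.95  1.98  0.01]
9 z0.1041 along -13.9 perp -1.9 Fz 9.5 pos 4.05 h 103.60 [-1.18  2.3  -0.03]
10 z0.1044 along -16.0 perp -3.1 Fz 8.7 pos 4.31 h 103.71 [-1.36  2.6  -0.01]
11 z0.1044 along -18.8 perp -3.1 Fz 11.7 pos 4.50 h 103.69 [-1.59  3.09 -0.03]
12 z0.1047 along -20.8 perp -4.5 Fz 11.2 pos 4.76 h 103.80 [-1.81  3.32  0.05]
13 z0.1050 along -22.8 perp -4.4 Fz 10.4 pos 4.89 h 103.81 [-1.98  3.6  -0.03]
t51.83 op0.4009 F [-20.5 -10.8  10.4] p [0.5297 0.0508 0.1038] j6 -1.85
```

```bash
python3 - <<'E'
from h import *
r.move_linear(AX+.0080*JX+[0,0,.1037],vel=.03); r.sleep(.4); f=r.current_contact_force(); print('along %.1f perp %.1f Fz %.1f'%(f@JX,f@JY,f[2]),'pos %.2f'%((r.current_tool_pos()-AX)@JX*1e3),np.round(r.current_torque(),2)); say()
s=snap('scene'); p=[int(v) for v in proj(s,AX+[0,0,.09])]
cv2.imwrite('pics/c4.png',cv2.convertScaleAbs(cv2.resize(s['pixels'][p[1]-30:p[1]+30,p[0]-40:p[0]+40,::-1],(800,600),interpolation=cv2.INTER_CUBIC),alpha=2))
E
```

```text
along -22.2 perp -3.1 Fz 21.0 pos 4.74 [-1.69  3.69 -0.04]
t52.48 op0.3987 F [-20.4  -9.4  21. ] p [0.5296 0.0507 0.1036] j6 -1.85
```

View pics/c4.png

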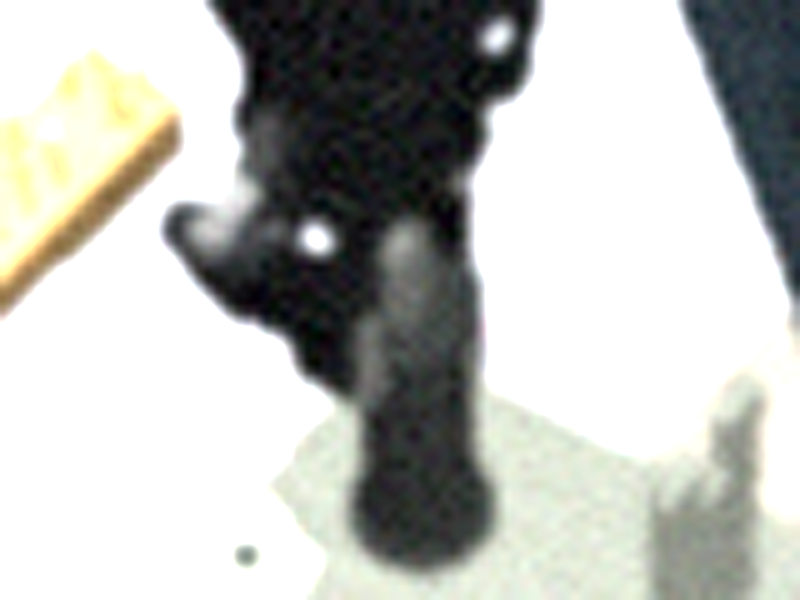

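The collar sits low on the post, gripped at about (410,370), with the shank standing up through it. Both the sideways push and the downward press are steady.

```bash
python3 -c "
from h import *
print(r.hand_in()); say()"
```

```text
the job is handed in; nothing more can be done
None
the job is handed in; nothing more can be done
```

I handed the job in at about 52 s: the flatted mandrel is fully down in the post with its flat facing the guide. The collar is down on the flange, still gripped and pushed away from the guide with about 22 N. I squeezed the plain mandrel lightly in its hole to identify it and left it there; I did not touch the tin or the plaster model.

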